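Load a round blank into the bench die and close its keeper

ROBOT

A 6-joint arm with a two-finger parallel gripper is mounted at the origin on a cart in front of the work surface, level with it; the furniture and walls round the work are solid. World frame = base frame: x ahead of the robot, y to its left, z up, the work surface at z = 0. Lengths are in m, angles in rad, forces in N, time in s.
With the tool pointing down it reaches from about 0.325 to 0.9 m from the base axis. Payload 6.1 kg.
Tool frame: the origin (TCP) lies midway between the tips of the shut fingers; the grasp point (between the pads) lies 19 mm behind it; z points along the fingers, y is the direction in which the jaws open and shut (so a half turn about z gives the same grasp; the last joint's range is limited). The gripper opens to 87 mm and grips with 3 to 60 N. Pads are 19 mm wide; open, the fingers measure 117 mm over their backs; the gripper's body (75 mm by 190 mm) begins 51 mm behind the grasp point.
Start: joints at [1.083, 0.22, 1.526, -0, 1.395, -0.126], TCP at [0.221, 0.585, 0.223] pointing down, gripper open.
Joint ranges: [-2.98, 2.98], [-0.91, 2.08], [0.09, 2.57], [-1.24, 4.39], [0.2, 2.65], [-2.68, 2.68]. Speed limits (rad/s): [2.57, 2.57, 3.01, 3.14, 3.14, 3.14].

INTERFACE

Orientations are given as a rotation vector (axis times angle).
In Python, from bench import * gives the robot as it stands. The module is installed in compiled form; this text tells all that it offers.
- The arm moves only by the tool play_rows, never from a script. Its argument "plan" is a list of rows, each an object with "dp": the shift along the tool's x, y, z in m, a list of three; "twist": the turn about the tool's z in rad; "claw": the finger opening in m, from 0 to 0.087. A call has 1 to 8 rows; each row is the pose to reach, as a shift and turn from the pose commanded when the call began, along the tool's axes at that moment; what a row does not reach only later rows make up. A row lasts 1/8 s, in which the tool goes at most 62.5 mm and 10.7 degrees, less where a joint would pass 70% of its speed; a pose out of reach is approached as far as the arm can. A call with a gripper value outside its range is refused whole. The fingers move at their own pace and stop on an object; "squeeze" is the grip in N (left out, the last holds). Time passes only in rows, so rows that repeat a pose let the fingers close. It gives the time, the measured TCP pose, the force and the opening at its end, in the units of the state.
- get_state(): the state, without advancing time (a new reading comes with each control period).
- camera(name): name is "side" or "top"; returns the picture (384x512x3 uint8, blue, green, red); there is no depth.
- calibration(name): a dict with "fx", "fy", "cx", "cy" (pixels), "cam_to_world" (4x4, takes a point from camera to world coordinates). Camera axes: x right, y up, looking along -z (the intrinsics and any distortion apply to the point x, -y, -z); pixel columns grow to the right and rows downward; lengths in m; the calibration is good to about 2 mm. A picture is of the moment at which its call begins. calibration takes no time and is no camera call.
- close_job(): hands the job in, once; it reports no verdict.
The state is a dict: "time_s": time; "qpos": joint angles; "qd": joint speeds; "joint_torque": joint torques, N m; "tcp_pos": TCP position; "tool_rot": TCP orientation; "wrist_force": force on the tool from outside, world axes, zero at the start; "moment": the same for the moment, N m; "opening": opening from 0.0 (shut) to 1.0 (fully open).
Only numpy, scipy, OpenCV 4.12 (cv2) and the standard library are available. Lean on these libraries where they do the work, as an engineer would, in place of code of your own. Each camera call takes 0.05 s, during which the arm holds its last target. There are 200 camera calls.

TASK

Slide the yellow keeper bar of the die fully open by its red knob, then push the brass disc along the top of the die plate, without lifting it, until it drops into the round cavity and lies flat on its floor. Then slide the keeper fully closed over the disc, and leave the transformer, the side cutters and the pin box where they are.

Things in the scene. Friction and masses are not known exactly. Their poses are not given: they have to be found in the camera images.
- die: dark steel die plate fixed on the bench's 2.6 mm mat, 190 (x) x 245 (y) x 24 mm; origin at the centre of its underside, z up, flat top face at z = 24 mm. Its -y half is a plain loading deck level with the face; its +y half has a round cavity. On the +x side a grey guide bridge for the keeper stands 14 mm above the face, at x = 77 to 93, y = 28 to 92 mm
- cavity (a point): centre of the mouth of the round cavity (105 mm across, 10 mm deep), level with the face, at x = -25, y = +60, z = 24 mm of the die; axes as the die's. Two 8 mm steel pins stand 8 mm above the face at its far (+y) rim, 55 mm from the centre, 45 degrees to either side of +y: they stop a disc pushed in the +y direction over the cavity
- keeper (a joint): travel in m of the yellow keeper bar (105 x 36 x 8 mm, along the die's x axis through the cavity centre, underside 2 mm above the face): 0 = fully closed, its tip 40 mm over the cavity from the +x rim; 0.05 = fully open (towards the die's +x, cavity clear). It stays where it is left; about 2 N moves it
- knob (a point): middle of the upright red knob on the keeper, 15 mm above the top of the bar, 25 mm above the die's face; the knob is 30 mm high, 18 mm thick at its waist, 22 to 24 mm at head and foot, its axis 22.5 mm behind the bar's tip; moves with the keeper
- blank: loose brass disc, 100 mm in diameter, 8 mm thick, about 0.25 kg, lying on the loading deck of the die; origin at the centre of its underside
- transformer: small yellow and black transformer, 39x38x28 mm, on the bench, origin under its centre; bystander
- cutters: side cutters with blue handles, 143x50x11 mm, lying on the bench, origin under its centre; bystander
- pin_box: small orange-brown box with holes, 40x58x24 mm, on the bench, origin under its centre; bystander
Not all that is in view belongs to the job. What is shaped like the blank but brown is not meant.

How it is judged:
By the outcome, as a careful person would: the job done as asked, in the order asked, and still so for the second after the job is handed in, with the robot touching nothing.
It also fails if it takes over 61 s, if anything falls off the work surface, if the arm or the gripper's body presses on something with over 40 N, if the wrist force passes 120 N, or if a joint passes its speed limit or range.

## Working session

There is one attempt and no reset: what is moved stays moved. The work goes in short steps, Python scripts to look and compute and a tool call to move; the robot and the scene stay as the last step left them, time stands still between calls to the robot, and variables do not carry over. Pictures are saved under pics/ and viewed, about 8 in all and at most 12, crops included, and the job is handed in when it is done.

Besides the shell and the picture viewer there is one more tool, called after "Emit:" as a command line: name --argument value ..., lists and objects as JSON in quotes. play_rows: Moves the arm, as the interface text tells. Its arguments: {"type":"object","properties":{"plan":{"type":"array","items":{"type":"object","properties":{"dp":{"type":"array","items":{"type":"number"}},"twist":{"type":"number"},"claw":{"type":"number"}}}},"squeeze":{"type":"number"}},"required":["plan"]}

```bash
mkdir -p pics
cat > h.py <<'E'
from bench import *
import numpy as np, cv2
from scipy.spatial.transform import Rotation as R
def ray(cal,u,v):
    M=np.array(cal["cam_to_world"]); d=np.array([(u-cal["cx"])/cal["fx"],-(v-cal["cy"])/cal["fy"],-1.])
    return M[:3,3],M[:3,:3]@d
def onz(cal,u,v,z):
    o,d=ray(cal,u,v); return o+d*(z-o[2])/d[2]
def proj(cal,p):
    M=np.array(cal["cam_to_world"]); q=M[:3,:3].T@(np.array(p)-M[:3,3])
    return cal["cx"]+cal["fx"]*q[0]/-q[2], cal["cy"]-cal["fy"]*q[1]/-q[2]
E
python3 - <<'E'
from h import *
for n in("top","side"):
    im=camera(n); cv2.imwrite(f"pics/{n}0.png",im); c=calibration(n); print(n,{k:(np.round(v,3).tolist()) for k,v in c.items()})
a=cv2.imread("pics/top0.png");b=cv2.imread("pics/side0.png")
cv2.imwrite("pics/top0b.png",cv2.resize(a,(800,600)));cv2.imwrite("pics/side0b.png",cv2.resize(b,(800,600)))
print(get_state())
E
```

```text
top {'fx': 423.857, 'fy': 423.857, 'cx': 249.394, 'cy': 196.817, 'cam_to_world': [[0.002, 0.994, -0.105, 0.383], [-1.0, -0.001, -0.024, -0.344], [-0.024, 0.105, 0.994, 1.336], [0.0, 0.0, 0.0, 1.0]]}
side {'fx': 417.471, 'fy': 417.471, 'cx': 261.727, 'cy': 196.778, 'cam_to_world': [[0.952, 0.12, -0.282, 0.128], [-0.306, 0.391, -0.868, -1.514], [0.006, 0.912, 0.409, 0.644], [0.0, 0.0, 0.0, 1.0]]}
{'time_s': 0.1, 'qpos': array([ 1.08290372e+00,  2.21207902e-01,  1.52748045e+00, -1.97070891e-05,
        1.39469646e+00, -1.26099333e-01]), 'qd': array([-0.00057819, -0.00120109, -0.00174918, -0.00014657,  0.00058471,
        0.00091911]), 'joint_torque': array([ 1.51364795e-03, -4.95944345e+01, -3.88519621e+01,  7.02144485e-02,
        5.15437312e-02, -7.67234178e-05]), 'tcp_pos': array([0.22096684, 0.58404132, 0.22151769]), 'tool_rot': array([-5.65109440e-01, -3.08981586e+00,  2.69225118e-03]), 'wrist_force': array([ 0.35184816, -0.33003168, -0.28752368]), 'moment': array([0.02639948, 0.00104032, 0.0188398 ]), 'opening': 1.002674063959376}
```

View pics/top0b.png

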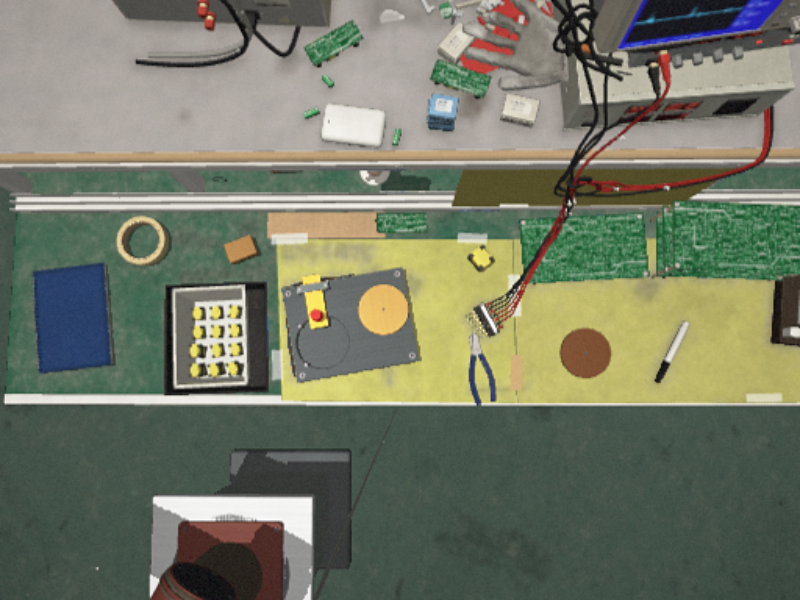

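View pics/side0b.png

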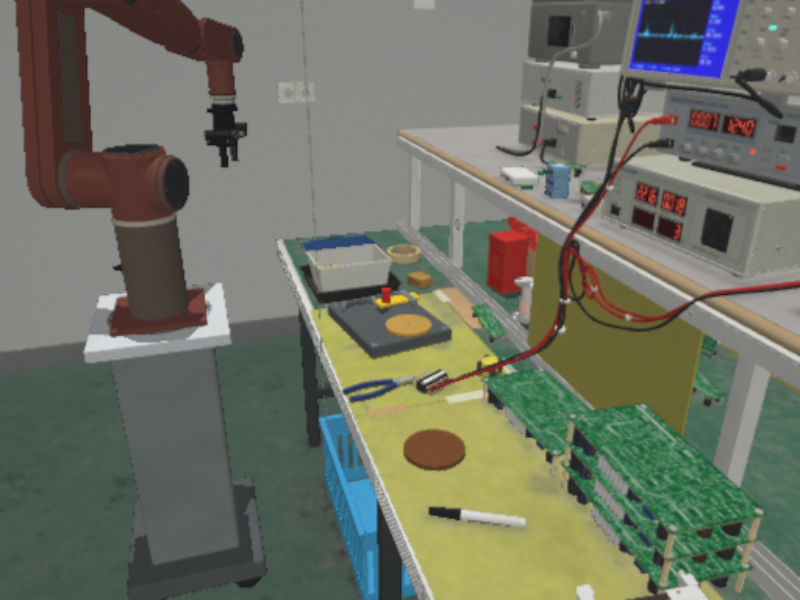

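Top view (800-px scale) candidates. The blank is the orange disc on the die at (383,309); the brown disc at (585,353) and the tape ring at (142,240) are not meant. The knob is the red dot at (316,315) on the yellow bar; other reds are the cables at upper right and the clips at (205,15). The yellow transformer is at (481,258), the cutters are at (481,370), and the orange-brown pin box at (240,249). Next I measure and check a crop.

Run:
```python
from h import *
a=cv2.imread("pics/top0.png");c=calibration("top")
s=4;x0,y0,x1,y1=175,160,275,250
cr=cv2.resize(a[y0:y1,x0:x1],None,fx=8,fy=6.66 and 6.6,interpolation=cv2.INTER_CUBIC)
cr=cv2.resize(a[y0:y1,x0:x1],None,fx=6.6,fy=6.6,interpolation=cv2.INTER_CUBIC)
cv2.imwrite("pics/crop0.png",cr)
hsv=cv2.cvtColor(a,cv2.COLOR_BGR2HSV)
def blobs(m,z,name,n=3):
    k,l,st,ce=cv2.connectedComponentsWithStats(m.astype(np.uint8))
    for i in sorted(range(1,k),key=lambda i:-st[i,4])[:n]:
        u,v=ce[i]
        if st[i,4]>5: print(name,st[i].tolist(),ce[i].round(1),onz(c,u,v,z).round(4))
    return l
roi=np.zeros(a.shape[:2],bool); roi[165:250,178:272]=1
H,S,V=[hsv[...,i].astype(int) for i in range(3)]
print("hsv disc",hsv[198,245],"die",hsv[215,225],"mat",hsv[240,225],"knob",hsv[201,202],"bar",hsv[188,201])
blobs(roi&(H<20)&(H>8)&(S>100)&(V>150),.0346,"disc")
blobs(roi&((H<6)|(H>174))&(S>150),.0666,"knob")
blobs(roi&(H>22)&(H<32)&(S>180)&(V>150),.0366,"bar")
m=(roi&(S<80)).astype(np.uint8); m=cv2.morphologyEx(m,cv2.MORPH_CLOSE,np.ones((3,3)))
d=m|(roi&(H<20)&(H>8)&(S>100)&(V>150)).astype(np.uint8)
cs=max(cv2.findContours(d,cv2.RETR_EXTERNAL,cv2.CHAIN_APPROX_NONE)[0],key=cv2.contourArea)
P=np.array([onz(c,u,v,.0266)[:2] for u,v in cs[:,0]],np.float32)
r=cv2.minAreaRect(P*1000); print(r, cv2.boxPoints(r))
r=cv2.minAreaRect(cs);print(r,cv2.boxPoints(r).round(1).tolist())
```

```text
hsv disc [ 18  82 158] die [ 86  16 112] mat [ 30 114 220] knob [  1 180 239] bar [ 26 153 250]
disc [233, 182, 28, 20, 82] [248.8 187.7] [ 0.5489 -0.3101  0.0346]
disc [247, 207, 12, 7, 12] [252.5 211. ] [ 0.4765 -0.3217  0.0346]
disc [247, 190, 7, 5, 11] [250.7 192.1] [ 0.5351 -0.3161  0.0346]
knob [199, 198, 8, 8, 42] [202.2 201.6] [ 0.5026 -0.1705  0.0666]
((489.59442138671875, -234.86563110351562), (202.85939025878906, 262.0813903808594), 7.389199256896973) [[ 372.15408 -117.95792]
 [ 405.86002 -377.86282]
 [ 607.0348  -351.77335]
 [ 573.32886  -91.86844]]
((224.54615783691406, 207.36924743652344), (65.11824035644531, 84.34362030029297), 82.87498474121094) [[178.6999969482422, 180.3000030517578], [262.3999938964844, 169.8000030517578], [270.3999938964844, 234.39999389648438], [186.6999969482422, 244.89999389648438]]
```

View pics/crop0.png

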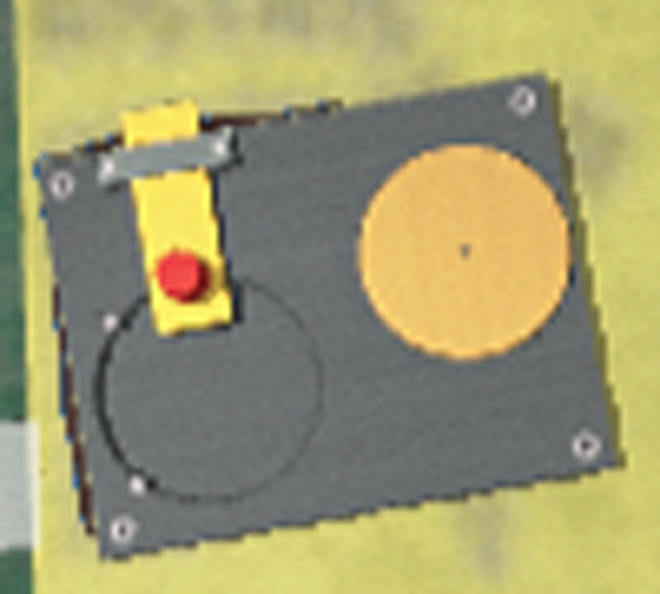

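The crop (6.6x) shows the orange disc at (464,250) on the loading deck, the red knob at (183,276), and the cavity ring centred near (210,388). The die corners are (37,157), (547,75), (620,467) and (103,558). The choice of targets holds.

```bash
cat >> h.py <<'E'
def cp(u,v): return (u+.5)/6.6-.5+175,(v+.5)/6.6-.5+160
def toW(T,p): # die (mm)->world
    x,y,t=T; cs,sn=np.cos(t),np.sin(t); p=np.array(p)/1000.
    return np.array([x+cs*p[0]-sn*p[1],y+sn*p[0]+cs*p[1]])
def toD(T,w):
    x,y,t=T; cs,sn=np.cos(t),np.sin(t); d=np.array(w)[:2]-[x,y]
    return 1000*np.array([cs*d[0]+sn*d[1],-sn*d[0]+cs*d[1]])
E
python3 - <<'E'
from h import *
from scipy.optimize import least_squares
c=calibration("top")
z=.0266
obs=[((37,157),z,(95,122.5)),((547,75),z,(95,-122.5)),((620,467),z,(-95,-122.5)),((103,558),z,(-95,122.5)),((210,388),z,(-25,60)),
((110,321),z+.008,(-25+38.9,98.9)),((137,485),z+.008,(-25-38.9,98.9))]
W=[onz(c,*cp(*o[0]),o[1])[:2] for o in obs]
f=lambda T:np.concatenate([(toW(T,o[2])-w) for o,w in zip(obs,W)])
r=least_squares(f,[.5,-.2,.1]);T=r.x;print("die",T.round(4),"res mm",(f(T)*1000).round(1))
dw=onz(c,*cp(464,250.5),z+.008);print("disc",dw.round(4),toD(T,dw))
for e in ((358,250),(571,250),(464,144),(464,359)): print(toD(T,onz(c,*cp(*e),z+.008)).round(1))
kw=onz(c,*cp(183,274),z+.040);print("knob",kw.round(4),toD(T,kw))
b=[toD(T,onz(c,*cp(*e),z+.010)).round(1) for e in ((160,333),(233,321))];print("tip",b)
cv=toW(T,(-25,60));print("cav",cv)
print("side px knob",proj(calibration("side"),[*kw[:2],z+.025]),"disc",proj(calibration("side"),[*dw[:2],z+.008]),"cav",proj(calibration("side"),[*cv,z]))
b=cv2.imread("pics/side0.png");h=cv2.cvtColor(b,cv2.COLOR_BGR2HSV).astype(int)
m=((h[...,0]<6)|(h[...,0]>174))&(h[...,1]>150);m[:180]=0;m[:,:230]=0;m[200:]=0;m[:,260:]=0
print(np.argwhere(m).mean(0)[::-1],m.sum())
E
```

```text
die [ 0.4893 -0.2329  0.1735] res mm [-2.1 -0.9  1.4 -0.2 -0.6  0.9 -0.2  0.9  0.1  0.5  0.8 -0.8  0.7 -0.4]
disc [ 0.5182 -0.2981  0.0346] [ 17.23500155 -69.19250434]
[ 26.1 -20.3]
[   8.8 -118.5]
[ 66.8 -77.7]
[-32.9 -60.6]
knob [ 0.5042 -0.1706  0.0666] [25.41331126 58.75433726]
tip [array([ 3.5, 77.3]), array([ 3.1, 42.7])]
cav [ 0.45430826 -0.17810494]
side px knob (np.float64(246.07198416641305), np.float64(188.39849250087354)) disc (np.float64(260.39459581633423), np.float64(206.59825690788222)) cav (np.float64(233.38006141943148), np.float64(197.14856953339378))
[246.55555556 187.64444444] 45
```

```bash
cat >> h.py <<'E'
T=(0.4893,-0.2329,0.1735)
def go(x,y,zf,jaw):
    """die mm target x,y, TCP height above face mm, jaw heading in die frame deg -> dp, twist"""
    s=get_state(); p=s["tcp_pos"]; M=R.from_rotvec(s["tool_rot"]).as_matrix()
    w=np.array([*toW(T,(x,y)),.0266+zf/1000]); h=np.degrees(np.arctan2(M[1,1],M[0,1]))-np.degrees(T[2])
    d=(jaw-h+180)%360-180
    print(f"target {x,y,zf} dp",(M.T@(w-p)).round(4).tolist(),"twist",round(-np.radians(d),3))
def st():
    s=get_state(); print("t",round(s["time_s"],2),"die",toD(T,s["tcp_pos"]).round(1),"zf",round(1000*s["tcp_pos"][2]-26.6,1),"F",s["wrist_force"].round(1),"open mm",round(87*s["opening"],1),"q",s["qpos"].round(2))
E
python3 - <<'E'
from h import *
st(); go(25.4,58.8,100,90); go(25.4,58.8,16,90)
E
```

```text
t 0.1 die [-123.3  851. ] zf 194.9 F [ 0.4 -0.3 -0.3] open mm 87.2 q [ 1.08  0.22  1.53 -0.    1.39 -0.13]
target (25.4, 58.8, 100) dp [-0.532, -0.6054, 0.0959] twist -0.535
target (25.4, 58.8, 16) dp [-0.532, -0.6052, 0.1799] twist -0.535
```

Emit:
play_rows --plan '[{"dp": [-0.532,-0.605,0.096],"twist": -0.535,"claw": 0.087},{"dp": [-0.532,-0.605,0.096],"twist": -0.535,"claw": 0.087},{"dp": [-0.532,-0.605,0.096],"twist": -0.535,"claw": 0.087},{"dp": [-0.532,-0.605,0.096],"twist": -0.535,"claw": 0.087},{"dp": [-0.532,-0.605,0.096],"twist": -0.535,"claw": 0.087},{"dp": [-0.532,-0.605,0.096],"twist": -0.535,"claw": 0.087},{"dp": [-0.532,-0.605,0.096],"twist": -0.535,"claw": 0.087},{"dp": [-0.532,-0.605,0.096],"twist": -0.535,"claw": 0.087}]' --squeeze 15

```text
time_s: 1.1
tcp_pos: [0.3957, 0.119, 0.1633]
tool_rot: [-0.272, 3.129, 0.0]
wrist_force: [0.6, 0.9, 0.8]
opening: 1.001
```

```bash
python3 -c "
from h import *
st(); go(25.4,58.8,70,90)"
```

```text
t 1.1 die [-31.4 362.8] zf 136.7 F [0.6 0.9 0.8] open mm 87.1 q [ 0.1  -0.26  2.11  0.    1.29 -1.64]
target (25.4, 58.8, 70) dp [-0.0568, -0.304, 0.0667] twist -0.0
```

Emit:
play_rows --plan '[{"dp": [-0.056,-0.28,0.03],"claw": 0.087},{"dp": [-0.056,-0.28,0.03],"claw": 0.087},{"dp": [-0.056,-0.28,0.03],"claw": 0.087},{"dp": [-0.056,-0.28,0.03],"claw": 0.087},{"dp": [-0.056,-0.28,0.03],"claw": 0.087},{"dp": [-0.056,-0.28,0.03],"claw": 0.087},{"dp": [-0.056,-0.28,0.03],"claw": 0.087},{"dp": [-0.056,-0.28,0.03],"claw": 0.087}]'

```text
invalid input at $.plan[0]: expected keys dp, twist, claw
```

```bash
python3 -c "
from h import *
st(); go(25.4,58.8,16,90)"
```

```text
t 1.1 die [-31.4 362.8] zf 136.7 F [0.6 0.9 0.8] open mm 87.1 q [ 0.1  -0.26  2.11  0.    1.29 -1.64]
target (25.4, 58.8, 16) dp [-0.0568, -0.304, 0.1207] twist -0.0
```

Emit:
play_rows --plan '[{"dp": [-0.056,-0.28,0.03],"twist": 0,"claw": 0.087},{"dp": [-0.056,-0.28,0.03],"twist": 0,"claw": 0.087},{"dp": [-0.056,-0.28,0.03],"twist": 0,"claw": 0.087},{"dp": [-0.056,-0.28,0.03],"twist": 0,"claw": 0.087},{"dp": [-0.056,-0.28,0.03],"twist": 0,"claw": 0.087},{"dp": [-0.056,-0.28,0.03],"twist": 0,"claw": 0.087},{"dp": [-0.056,-0.28,0.03],"twist": 0,"claw": 0.087}]'

```text
time_s: 1.98
tcp_pos: [0.4983, -0.1446, 0.133]
tool_rot: [0.271, -3.129, -0.002]
wrist_force: [-0.3, 0.3, -0.8]
opening: 1.002
```

```bash
python3 -c "
from h import *
st(); go(25.4,58.8,16,90)"
```

```text
t 1.98 die [24.1 85.4] zf 106.4 F [-0.3  0.3 -0.8] open mm 87.2 q [-0.43  0.05  1.89  0.    1.2  -2.18]
target (25.4, 58.8, 16) dp [-0.0014, -0.0268, 0.0904] twist -0.001
```

Emit:
play_rows --plan '[{"dp": [-0.001,-0.027,0.02],"twist": 0,"claw": 0.087},{"dp": [-0.001,-0.027,0.05],"twist": 0,"claw": 0.087},{"dp": [-0.001,-0.027,0.075],"twist": 0,"claw": 0.087},{"dp": [-0.001,-0.027,0.089],"twist": 0,"claw": 0.087},{"dp": [-0.001,-0.027,0.089],"twist": 0,"claw": 0.087}]'

```text
time_s: 2.6
tcp_pos: [0.5038, -0.1704, 0.0438]
tool_rot: [0.274, -3.128, -0.002]
wrist_force: [-0.1, 0.3, -0.5]
opening: 1.0
```

```bash
python3 -c "
from h import *
st(); go(25.4,58.8,16,90)
b=camera('side');cv2.imwrite('pics/s1.png',cv2.resize(b[110:230,190:310],None,fx=5,fy=5,interpolation=2))"
```

```text
t 2.6 die [25.1 59.1] zf 17.2 F [-0.1  0.3 -0.5] open mm 87.0 q [-0.47  0.21  1.91  0.    1.03 -2.22]
target (25.4, 58.8, 16) dp [-0.0003, -0.0003, 0.0012] twist 0.001
```

View pics/s1.png

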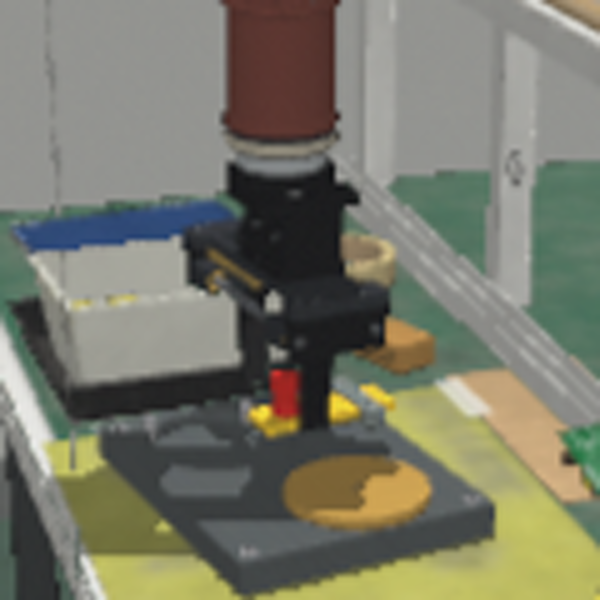

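The side crop shows the knob (285,393) standing between the open fingers (260 and 315), with the tips just above the bar. Closing now.

Emit:
play_rows --plan '[{"dp": [0,0,0.003],"twist": 0,"claw": 0.05},{"dp": [0,0,0.003],"twist": 0,"claw": 0.01},{"dp": [0,0,0.003],"twist": 0,"claw": 0.01},{"dp": [0,0,0.003],"twist": 0,"claw": 0.01},{"dp": [0,0,0.003],"twist": 0,"claw": 0.01},{"dp": [0,0,0.003],"twist": 0,"claw": 0.01},{"dp": [0,0,0.003],"twist": 0,"claw": 0.01},{"dp": [0,0,0.003],"twist": 0,"claw": 0.01}]' --squeeze 15

```text
time_s: 3.65
tcp_pos: [0.504, -0.1697, 0.0414]
tool_rot: [0.271, -3.129, -0.006]
wrist_force: [-1.2, 8.0, 4.1]
opening: 0.245
```

```bash
python3 -c "
from h import *
st(); go(60,58.8,14,90)"
```

```text
t 3.65 die [25.4 59.7] zf 14.8 F [-1.2  8.   4.1] open mm 21.3 q [-0.47  0.21  1.91  0.    1.03 -2.22]
target (60, 58.8, 14) dp [-0.0346, -0.0009, 0.0007] twist -0.001
```

Emit:
play_rows --plan '[{"dp": [-0.006,0.001,0],"twist": 0,"claw": 0.01},{"dp": [-0.013,0.001,0],"twist": 0,"claw": 0.01},{"dp": [-0.02,0.001,0],"twist": 0,"claw": 0.01},{"dp": [-0.027,0.001,0],"twist": 0,"claw": 0.01},{"dp": [-0.032,0.001,0],"twist": 0,"claw": 0.01},{"dp": [-0.034,0.001,0],"twist": 0,"claw": 0.01},{"dp": [-0.036,0.001,0],"twist": 0,"claw": 0.01},{"dp": [-0.036,0.001,0],"twist": 0,"claw": 0.01}]'

```text
time_s: 4.65
tcp_pos: [0.5369, -0.1637, 0.0412]
tool_rot: [0.272, -3.123, -0.004]
wrist_force: [-13.3, 3.5, 12.4]
opening: 0.239
```

```bash
python3 -c "
from h import *
st()"
```

```text
t 4.65 die [58.8 60. ] zf 14.6 F [-13.3   3.5  12.4] open mm 20.8 q [-0.44  0.28  1.82 -0.    1.05 -2.18]
```

Emit:
play_rows --plan '[{"dp": [-0.0015,0,0],"twist": 0,"claw": 0.01},{"dp": [-0.0015,0,0],"twist": 0,"claw": 0.01}]'

```text
time_s: 4.9
tcp_pos: [0.5372, -0.1636, 0.041]
tool_rot: [0.272, -3.12, -0.004]
wrist_force: [-16.0, 1.3, 12.5]
opening: 0.239
```

```bash
python3 -c "
from h import *
st()"
```

```text
t 4.9 die [59.2 60. ] zf 14.4 F [-16.    1.3  12.5] open mm 20.8 q [-0.43  0.28  1.82 -0.    1.05 -2.18]
```

Emit:
play_rows --plan '[{"dp": [0.003,0,0],"twist": 0,"claw": 0.06},{"dp": [0.003,0,0],"twist": 0,"claw": 0.06},{"dp": [0.003,0,0],"twist": 0,"claw": 0.06},{"dp": [0.003,0,-0.035],"twist": 0,"claw": 0.06},{"dp": [0.003,0,-0.07],"twist": 0,"claw": 0.06},{"dp": [-0.02,-0.05,-0.07],"twist": 0,"claw": 0.06},{"dp": [-0.025,-0.1,-0.07],"twist": 0,"claw": 0.06},{"dp": [-0.03,-0.13,-0.07],"twist": 0,"claw": 0.06}]'

```text
time_s: 5.9
tcp_pos: [0.5942, -0.2896, 0.1118]
tool_rot: [-0.27, 3.129, -0.002]
wrist_force: [0.9, 0.3, -0.6]
opening: 0.688
```

```bash
python3 -c "
from h import *
st(); go(90,-69.2,3,90)
b=camera('top');cv2.imwrite('pics/t1.png',b);cv2.imwrite('pics/t1c.png',cv2.resize(b[160:250,175:275],None,fx=6.6,fy=6.6,interpolation=2))"
```

```text
t 5.9 die [ 93.6 -74. ] zf 85.2 F [ 0.9  0.3 -0.6] open mm 59.9 q [-0.57  0.4   1.52 -0.    1.22 -2.32]
target (90, -69.2, 3) dp [0.0037, 0.0049, 0.0822] twist -0.001
```

View pics/t1c.png

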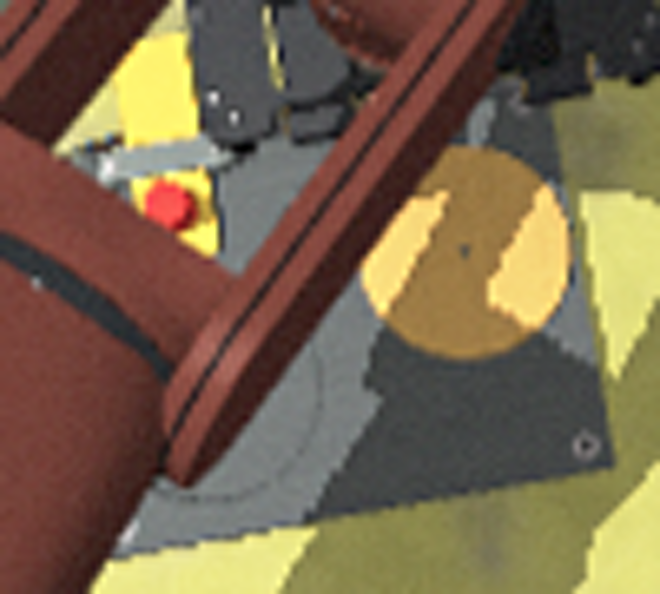

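Knob is now at (170,205), tip (215,255), clear of the cavity; the stop was felt. Disc untouched at (464,250). Now descend at the disc's +x side.

Emit:
play_rows --plan '[{"dp": [0.003,0.005,0.03],"twist": 0,"claw": 0.06},{"dp": [0.003,0.005,0.06],"twist": 0,"claw": 0.06},{"dp": [0.003,0.005,0.078],"twist": 0,"claw": 0.06},{"dp": [0.003,0.005,0.081],"twist": 0,"claw": 0.06},{"dp": [0.003,0.005,0.081],"twist": 0,"claw": 0.06}]'

```text
time_s: 6.58
tcp_pos: [0.5901, -0.283, 0.0313]
tool_rot: [-0.272, 3.129, -0.001]
wrist_force: [-0.2, 0.8, 0.5]
opening: 0.691
```

```bash
python3 -c "
from h import *
st(); go(25,-69.2,3,90)"
```

```text
t 6.58 die [ 90.6 -66.8] zf 4.7 F [-0.2  0.8  0.5] open mm 60.1 q [-0.57  0.48  1.58 -0.    1.08 -2.31]
target (25, -69.2, 3) dp [0.0656, -0.0024, 0.0017] twist -0.0
```

Emit:
play_rows --plan '[{"dp": [0.008,-0.002,0.0015],"twist": 0,"claw": 0.06},{"dp": [0.018,-0.002,0.0015],"twist": 0,"claw": 0.06},{"dp": [0.028,-0.002,0.0015],"twist": 0,"claw": 0.06},{"dp": [0.038,-0.002,0.0015],"twist": 0,"claw": 0.06},{"dp": [0.047,-0.002,0.0015],"twist": 0,"claw": 0.06},{"dp": [0.055,-0.002,0.0015],"twist": 0,"claw": 0.06},{"dp": [0.062,-0.002,0.0015],"twist": 0,"claw": 0.06},{"dp": [0.065,-0.002,0.0015],"twist": 0,"claw": 0.06}]'

```text
time_s: 7.58
tcp_pos: [0.5257, -0.2961, 0.0293]
tool_rot: [-0.271, 3.129, -0.0]
wrist_force: [3.3, 0.2, 2.2]
opening: 0.69
```

```bash
python3 -c "
from h import *
st()"
```

```text
t 7.58 die [ 24.9 -68.5] zf 2.7 F [3.3 0.2 2.2] open mm 60.0 q [-0.64  0.38  1.72  0.    1.04 -2.39]
```

Emit:
play_rows --plan '[{"dp": [-0.012,0,0],"twist": 0,"claw": 0.06},{"dp": [-0.012,0,-0.03],"twist": 0.1,"claw": 0.06},{"dp": [-0.012,0,-0.06],"twist": 0.28,"claw": 0.06},{"dp": [0.0,-0.02,-0.06],"twist": 0.46,"claw": 0.06},{"dp": [0.02,-0.045,-0.06],"twist": 0.64,"claw": 0.06},{"dp": [0.04,-0.07,-0.06],"twist": 0.82,"claw": 0.06},{"dp": [0.05,-0.075,-0.06],"twist": 1.0,"claw": 0.06},{"dp": [0.05,-0.075,-0.06],"twist": 1.18,"claw": 0.06}]'

```text
time_s: 8.57
tcp_pos: [0.4887, -0.3788, 0.0882]
tool_rot: [-1.524, -2.744, -0.0]
wrist_force: [-0.2, 0.3, -0.1]
opening: 0.686
```

```bash
python3 -c "
from h import *
st(); go(-25,-140,30,0)
b=camera('top');cv2.imwrite('pics/t2.png',b);cv2.imwrite('pics/t2c.png',cv2.resize(b[160:250,175:275],None,fx=6.6,fy=6.6,interpolation=2))"
```

```text
t 8.57 die [ -25.8 -143.6] zf 61.6 F [-0.2  0.3 -0.1] open mm 59.6 q [-0.79  0.33  1.65 -0.    1.16 -1.34]
target (-25, -140, 30) dp [0.003, 0.0021, 0.0316] twist 0.383
```

View pics/t2c.png

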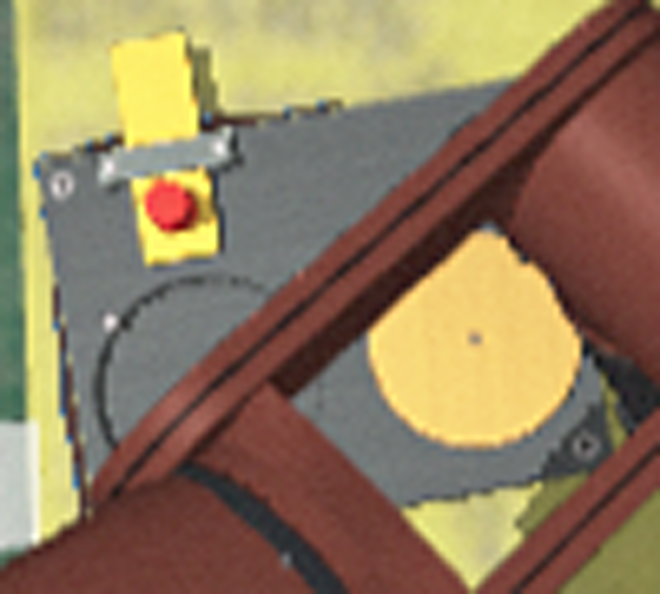

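The disc now has its centre at (475,338). The keeper tip is at (145-217,258), clear of the cavity rim (top at about 275).

```bash
python3 -c "
from h import *
c=calibration('top')
print('disc',toD(T,onz(c,*cp(475,338.5),.0346)),'was',toD(T,onz(c,*cp(464,250.5),.0346)))
print('knob',toD(T,onz(c,*cp(170,203),.0666)),'tip',[toD(T,onz(c,*cp(*e),.0366)) for e in((147,266),(218,254))])
print('ring',toD(T,onz(c,*cp(210,388),.0266)))
"
```

```text
disc [-24.33989734 -67.2240897 ] was [ 17.23077673 -69.17851663]
knob [58.73871249 59.44416992] tip [array([35.59008121, 78.36008555]), array([35.38483394, 44.60684672])]
ring [-25.1791114   59.52506795]
```

Emit:
play_rows --plan '[{"dp": [0.003,0.002,0.01],"twist": 0.18,"claw": 0.06},{"dp": [0.003,0.002,0.02],"twist": 0.3,"claw": 0.06},{"dp": [0.003,0.002,0.03],"twist": 0.383,"claw": 0.06},{"dp": [0.003,0.002,0.045],"twist": 0.383,"claw": 0.06},{"dp": [0.003,0.002,0.055],"twist": 0.383,"claw": 0.06},{"dp": [0.003,0.002,0.055],"twist": 0.383,"claw": 0.06}]'

```text
time_s: 9.38
tcp_pos: [0.4888, -0.3739, 0.0325]
tool_rot: [-2.008, -2.413, -0.0]
wrist_force: [0.4, -0.4, -0.2]
opening: 0.687
```

```bash
python3 -c "
from h import *
st(); go(-25.5,0,3,0)"
```

```text
t 9.38 die [ -24.8 -138.8] zf 5.9 F [ 0.4 -0.4 -0.2] open mm 59.8 q [-0.78  0.4   1.69 -0.    1.06 -0.96]
target (-25.5, 0, 3) dp [0.1388, 0.0006, 0.0032] twist 0.009
```

Emit:
play_rows --plan '[{"dp": [0.008,0,0.003],"twist": 0.009,"claw": 0.06},{"dp": [0.018,0,0.003],"twist": 0.009,"claw": 0.06},{"dp": [0.03,0,0.003],"twist": 0.009,"claw": 0.06},{"dp": [0.042,0,0.003],"twist": 0.009,"claw": 0.06},{"dp": [0.054,0,0.003],"twist": 0.009,"claw": 0.06},{"dp": [0.066,0,0.003],"twist": 0.009,"claw": 0.06},{"dp": [0.076,0,0.003],"twist": 0.009,"claw": 0.06},{"dp": [0.08,0,0.003],"twist": 0.009,"claw": 0.06}]'

```text
time_s: 10.38
tcp_pos: [0.4752, -0.2956, 0.0313]
tool_rot: [2.022, 2.404, -0.0]
wrist_force: [1.0, -1.8, -0.8]
opening: 0.691
```

```bash
python3 -c "
from h import *
st(); go(-25.5,0,3,0)"
```

```text
t 10.38 die [-24.7 -59.4] zf 4.7 F [ 1.  -1.8 -0.8] open mm 60.1 q [-0.7   0.28  1.84 -0.    1.02 -0.87]
target (-25.5, 0, 3) dp [0.0594, -0.0009, 0.0016] twist -0.001
```

Emit:
play_rows --plan '[{"dp": [0.006,-0.001,0.0025],"twist": 0,"claw": 0.06},{"dp": [0.015,-0.001,0.0025],"twist": 0,"claw": 0.06},{"dp": [0.024,-0.001,0.0025],"twist": 0,"claw": 0.06},{"dp": [0.033,-0.001,0.0025],"twist": 0,"claw": 0.06},{"dp": [0.042,-0.001,0.0025],"twist": 0,"claw": 0.06},{"dp": [0.049,-0.001,0.0025],"twist": 0,"claw": 0.06},{"dp": [0.055,-0.001,0.0025],"twist": 0,"claw": 0.06},{"dp": [0.059,-0.001,0.0025],"twist": 0,"claw": 0.06}]'

```text
time_s: 11.38
tcp_pos: [0.464, -0.2377, 0.0285]
tool_rot: [-2.022, -2.404, 0.0]
wrist_force: [0.3, -4.0, 4.6]
opening: 0.692
```

```bash
python3 -c "
from h import *
st(); go(-25.5,13,3,0)"
```

```text
t 11.38 die [-25.8  -0.4] zf 1.9 F [ 0.3 -4.   4.6] open mm 60.2 q [-0.62  0.21  1.94 -0.    0.99 -0.8 ]
target (-25.5, 13, 3) dp [0.0134, 0.0003, -0.0011] twist -0.001
```

Emit:
play_rows --plan '[{"dp": [0.002,0,-0.001],"twist": 0,"claw": 0.06},{"dp": [0.004,0,-0.001],"twist": 0,"claw": 0.06},{"dp": [0.006,0,-0.001],"twist": 0,"claw": 0.06},{"dp": [0.008,0,-0.001],"twist": 0,"claw": 0.06},{"dp": [0.009,0,-0.001],"twist": 0,"claw": 0.06},{"dp": [0.01,0,-0.001],"twist": 0,"claw": 0.06},{"dp": [0.011,0,-0.001],"twist": 0,"claw": 0.06},{"dp": [0.012,0,-0.001],"twist": 0,"claw": 0.06}]'

```text
time_s: 12.38
tcp_pos: [0.462, -0.2262, 0.0295]
tool_rot: [-2.022, -2.404, -0.0]
wrist_force: [-0.2, -0.5, -0.1]
opening: 0.69
```

```bash
python3 -c "
from h import *
st()
a=camera('side');b=camera('top');cv2.imwrite('pics/s3.png',a);cv2.imwrite('pics/t3.png',b)
f=lambda i,r:cv2.resize(i[r[0]:r[0]+80,r[1]:r[1]+100],None,fx=5,fy=5,interpolation=2)
cv2.imwrite('pics/st3.png',cv2.resize(np.hstack([a[150:240,195:295],b[160:250,175:275]]),(800,360),interpolation=2))"
```

```text
t 12.38 die [-25.8  11.3] zf 2.9 F [-0.2 -0.5 -0.1] open mm 60.1 q [-0.61  0.19  1.96  0.    0.99 -0.78]
```

View pics/st3.png

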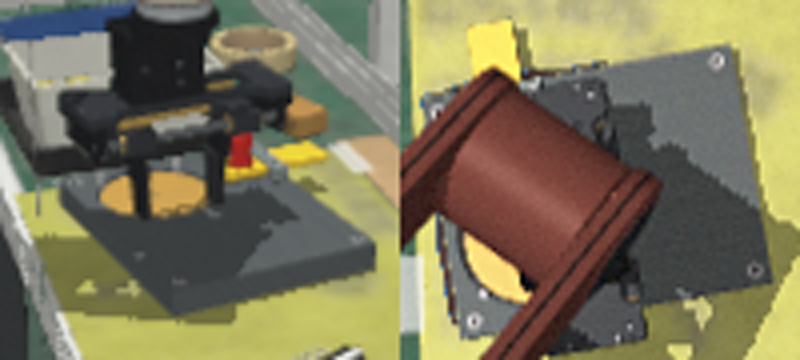

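Forces are near zero, so the disc seems to have dropped; the arm hides it. Clearing the arm to the +y side for a free look.

Emit:
play_rows --plan '[{"dp": [-0.006,0,0],"twist": 0,"claw": 0.06},{"dp": [-0.012,0,-0.04],"twist": 0,"claw": 0.06},{"dp": [-0.012,0,-0.09],"twist": -0.1,"claw": 0.06},{"dp": [0.0,0,-0.12],"twist": -0.28,"claw": 0.06},{"dp": [0.05,0,-0.12],"twist": -0.46,"claw": 0.06},{"dp": [0.1,0,-0.12],"twist": -0.64,"claw": 0.06},{"dp": [0.15,0,-0.12],"twist": -0.82,"claw": 0.06},{"dp": [0.2,0,-0.12],"twist": -1.0,"claw": 0.087}]'

```text
time_s: 13.48
tcp_pos: [0.4277, -0.0282, 0.1499]
tool_rot: [0.614, 3.08, -0.0]
wrist_force: [0.1, -0.4, 0.2]
opening: 0.741
```

```bash
python3 -c "
from h import *
st(); go(40,230,120,90)"
```

```text
t 13.47 die [-25.4 212.2] zf 123.3 F [ 0.1 -0.4  0.2] open mm 64.5 q [-0.25 -0.2   2.09  0.    1.25 -1.43]
target (40, 230, 120) dp [-0.0456, 0.0501, 0.0033] twist -0.567
```

Emit:
play_rows --plan '[{"dp": [-0.01,0.05,0],"twist": -0.15,"claw": 0.087},{"dp": [-0.02,0.08,0],"twist": -0.3,"claw": 0.087},{"dp": [-0.02,0.08,0],"twist": -0.45,"claw": 0.087},{"dp": [-0.02,0.08,0],"twist": -0.567,"claw": 0.087},{"dp": [-0.02,0.08,0],"twist": -0.567,"claw": 0.087}]'

```text
time_s: 14.1
tcp_pos: [0.4775, 0.0366, 0.1496]
tool_rot: [-0.262, 3.131, -0.0]
wrist_force: [-0.1, -0.3, 0.6]
opening: 1.001
```

```bash
python3 -c "
from h import *
st(); go(59,59.5,60,90)
a=camera('side');b=camera('top');cv2.imwrite('pics/s4.png',a);cv2.imwrite('pics/t4.png',b)
cv2.imwrite('pics/st4.png',cv2.resize(np.hstack([a[160:230,205:285],b[165:245,175:265][:70,:80]]),(800,350),interpolation=2))
cv2.imwrite('pics/t4c.png',cv2.resize(b[160:250,175:275],None,fx=6.6,fy=6.6,interpolation=2))"
```

```text
t 14.1 die [ 34.9 267.4] zf 123.0 F [-0.1 -0.3  0.6] open mm 87.1 q [-0.09 -0.07  1.97 -0.    1.24 -1.83]
target (59, 59.5, 60) dp [-0.0254, -0.2078, 0.063] twist -0.006
```

View pics/t4c.png

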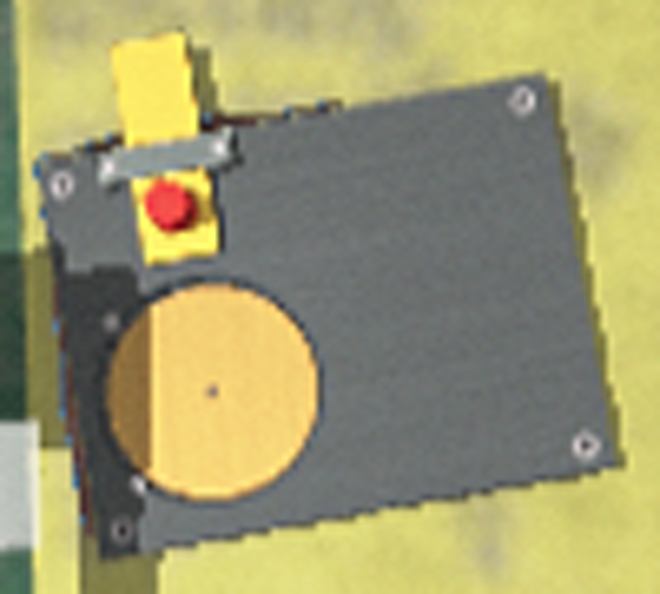

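View pics/st4.png

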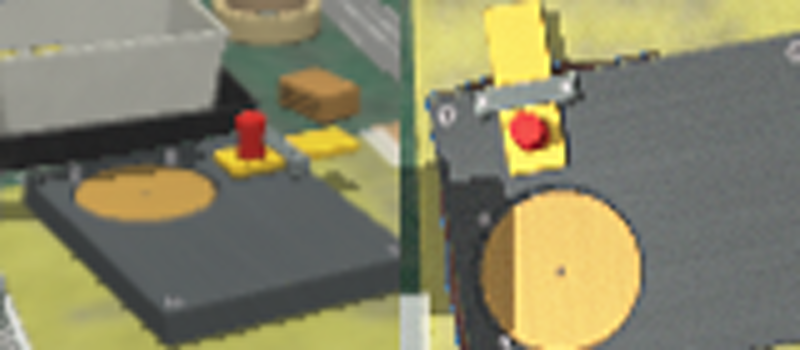

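The disc at (212,390) sits inside the cavity with a dark gap all round, and the side view shows it below the rim, flat. Now back over the knob (170,203), with a height check of the disc by triangulation.

Emit:
play_rows --plan '[{"dp": [-0.025,-0.05,0],"twist": 0,"claw": 0.087},{"dp": [-0.025,-0.11,0],"twist": 0,"claw": 0.087},{"dp": [-0.025,-0.16,0.02],"twist": 0,"claw": 0.087},{"dp": [-0.025,-0.195,0.04],"twist": 0,"claw": 0.087},{"dp": [-0.025,-0.208,0.05],"twist": 0,"claw": 0.087},{"dp": [-0.025,-0.208,0.05],"twist": 0,"claw": 0.087}]'

```text
time_s: 14.95
tcp_pos: [0.536, -0.1643, 0.0987]
tool_rot: [0.26, -3.129, -0.002]
wrist_force: [-0.3, 0.3, -0.8]
opening: 0.999
```

```bash
python3 -c "
from h import *
st(); go(59,60,14.5,90)
a,b=calibration('side'),calibration('top')
o1,d1=ray(a,(147.5)/5-.5+205,(192.5)/5-.5+160);o2,d2=ray(b,*cp(212,390.5))
d1/=np.linalg.norm(d1);d2/=np.linalg.norm(d2)
s=np.linalg.lstsq(np.c_[d1,-d2],o2-o1,rcond=None)[0];p=o1+s[0]*d1;q=o2+s[1]*d2;print(p,q)
print(toD(T,onz(b,*cp(212,390.5),.0246)))
def ell(im,c,r):
    h=cv2.cvtColor(im,cv2.COLOR_BGR2HSV).astype(int);m=((h[...,0]>8)&(h[...,0]<24)&(h[...,1]>60)).astype(np.uint8)
    k=np.zeros_like(m);k[r[0]:r[1],r[2]:r[3]]=1;m*=k
    cs=max(cv2.findContours(m,cv2.RETR_EXTERNAL,cv2.CHAIN_APPROX_NONE)[0],key=cv2.contourArea)
    P=np.array([onz(c,u,v,.0246)[:2]*1000 for u,v in cs[:,0]],np.float32);print(cv2.fitEllipse(P))
ell(cv2.imread('pics/t4.png'),b,(200,240,188,226));ell(cv2.imread('pics/s4.png'),a,(190,206,217,250))
"
```

```text
t 14.95 die [57.9 59.5] zf 72.1 F [-0.3  0.3 -0.8] open mm 86.9 q [-0.44  0.19  1.8   0.    1.15 -2.17]
target (59, 60, 14.5) dp [-0.0012, 0.0004, 0.0576] twist -0.008
[ 0.45609138 -0.17988387  0.02376595] [ 0.45320557 -0.17920756  0.02369537]
[-26.35109543  59.01407355]
((452.3894348144531, -179.1508331298828), (97.61186218261719, 100.1662368774414), 89.50859832763672)
((454.62786865234375, -181.73556518554688), (93.61983489990234, 99.84435272216797), 75.52111053466797)
```

Triangulated disc centre height is 23.7 mm (24.6 expected seated, 34.6 on deck): seated. Now grip the knob.

Emit:
play_rows --plan '[{"dp": [-0.001,0.0,0.025],"twist": -0.008,"claw": 0.087},{"dp": [-0.001,0.0,0.048],"twist": -0.008,"claw": 0.087},{"dp": [-0.001,0.0,0.057],"twist": -0.008,"claw": 0.05},{"dp": [-0.001,0.0,0.057],"twist": -0.008,"claw": 0.01},{"dp": [-0.001,0.0,0.057],"twist": -0.008,"claw": 0.01},{"dp": [-0.001,0.0,0.057],"twist": -0.008,"claw": 0.01},{"dp": [-0.001,0.0,0.057],"twist": -0.008,"claw": 0.01},{"dp": [-0.001,0.0,0.057],"twist": -0.008,"claw": 0.01}]'

```text
time_s: 15.95
tcp_pos: [0.5378, -0.1642, 0.0428]
tool_rot: [-0.276, 3.129, -0.0]
wrist_force: [0.3, -0.2, -0.4]
opening: 0.403
```

Emit:
play_rows --plan '[{"dp": [0,0,0],"twist": 0,"claw": 0.01},{"dp": [0,0,0],"twist": 0,"claw": 0.01},{"dp": [0,0,0],"twist": 0,"claw": 0.01}]'

```text
time_s: 16.32
tcp_pos: [0.5376, -0.1635, 0.0425]
tool_rot: [0.276, -3.129, -0.001]
wrist_force: [-0.3, 2.4, 1.8]
opening: 0.242
```

```bash
python3 -c "
from h import *
st(); go(9,60,14.5,90)"
```

```text
t 16.32 die [59.5 60. ] zf 15.9 F [-0.3  2.4  1.8] open mm 21.0 q [-0.44  0.27  1.83  0.    1.04 -2.18]
target (9, 60, 14.5) dp [0.0505, 0.0002, 0.0014] twist 0.003
```

Emit:
play_rows --plan '[{"dp": [0.007,0,0],"twist": 0,"claw": 0.01},{"dp": [0.015,0,0],"twist": 0,"claw": 0.01},{"dp": [0.023,0,0],"twist": 0,"claw": 0.01},{"dp": [0.031,0,0],"twist": 0,"claw": 0.01},{"dp": [0.039,0,0],"twist": 0,"claw": 0.01},{"dp": [0.046,0,0],"twist": 0,"claw": 0.01},{"dp": [0.05,0,0],"twist": 0,"claw": 0.01},{"dp": [0.052,0,0],"twist": 0,"claw": 0.01}]'

```text
time_s: 17.32
tcp_pos: [0.4882, -0.1726, 0.0427]
tool_rot: [-0.274, 3.124, 0.001]
wrist_force: [14.1, 8.2, -7.2]
opening: 0.243
```

Emit:
play_rows --plan '[{"dp": [0.001,0,0],"twist": 0,"claw": 0.01},{"dp": [0.001,0,0],"twist": 0,"claw": 0.01}]'

```text
time_s: 17.58
tcp_pos: [0.4882, -0.1726, 0.0427]
tool_rot: [-0.274, 3.123, 0.0]
wrist_force: [14.1, 7.8, -8.7]
opening: 0.24
```

```bash
python3 -c "
from h import *
st()"
```

```text
t 17.57 die [ 9.3 59.6] zf 16.1 F [14.1  7.8 -8.7] open mm 20.9 q [-0.49  0.17  1.95  0.    1.01 -2.24]
```

Closed stop felt at 9.3 (50 mm of travel from the open stop). Release and leave.

Emit:
play_rows --plan '[{"dp": [0,0,0],"twist": 0,"claw": 0.087},{"dp": [0,0,0],"twist": 0,"claw": 0.087},{"dp": [0,0,0],"twist": 0,"claw": 0.087},{"dp": [0,0,0],"twist": 0,"claw": 0.087},{"dp": [0,0,-0.04],"twist": 0,"claw": 0.087},{"dp": [0,0,-0.09],"twist": 0,"claw": 0.087},{"dp": [0,0.03,-0.11],"twist": 0,"claw": 0.087},{"dp": [0,0.08,-0.11],"twist": 0,"claw": 0.087}]'

```text
time_s: 18.58
tcp_pos: [0.4732, -0.0955, 0.1554]
tool_rot: [-0.272, 3.125, -0.004]
wrist_force: [0.8, 0.1, -0.5]
opening: 0.984
```

Emit:
play_rows --plan '[{"dp": [0,0.05,0],"twist": 0,"claw": 0.087},{"dp": [0,0.1,0],"twist": 0,"claw": 0.087},{"dp": [0,0.13,0],"twist": 0,"claw": 0.087},{"dp": [0,0.13,0],"twist": 0,"claw": 0.087},{"dp": [0,0.13,0],"twist": 0,"claw": 0.087}]'

```text
time_s: 19.2
tcp_pos: [0.4489, 0.0329, 0.1526]
tool_rot: [-0.277, 3.129, -0.001]
wrist_force: [-0.7, -0.4, -0.3]
opening: 0.999
```

```bash
python3 -c "
from h import *
st()
a=camera('side');b=camera('top');cv2.imwrite('pics/t5.png',b)
c=calibration('top')
h=cv2.cvtColor(b,cv2.COLOR_BGR2HSV).astype(int);m=((h[...,0]<6)|(h[...,0]>174))&(h[...,1]>150);m[:190]=0;m[225:]=0;m[:,:190]=0;m[:,220:]=0
u=np.argwhere(m).mean(0)[::-1];print('knob',u,toD(T,onz(c,*u,.0666)))
d=cv2.absdiff(b,cv2.imread('pics/top0.png')).max(2)
for n,r in dict(trafo=(155,176,296,320),cutters=(190,262,296,320),pinbox=(148,170,140,168)).items(): print(n,(d[r[0]:r[1],r[2]:r[3]]>40).sum())
cv2.imwrite('pics/st5.png',cv2.resize(np.hstack([a[150:240,195:295],b[160:250,175:275]]),(800,360),interpolation=2))"
```

```text
t 19.2 die [  6.1 268.7] zf 126.0 F [-0.7 -0.4 -0.3] open mm 86.9 q [-0.1  -0.15  2.04 -0.    1.25 -1.85]
knob [203.1627907  206.95348837] [ 7.43131673 59.03805066]
trafo 0
cutters 0
pinbox 0
```

View pics/st5.png

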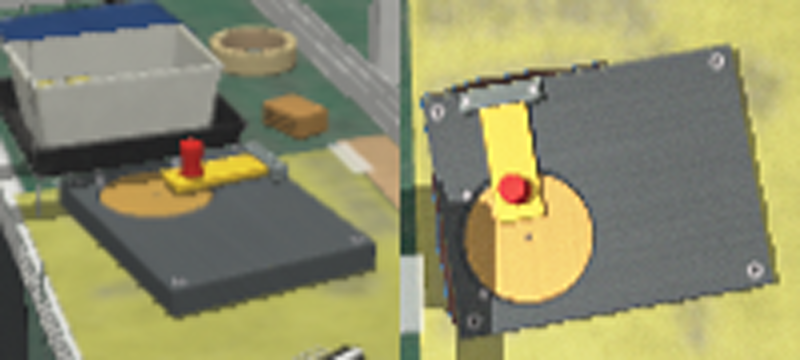

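The keeper lies closed over the seated disc (knob at (515,188) in the right half). The bystanders have not changed.

```bash
python3 -c "
from bench import *
print(close_job())"
```

```text
the job is handed in; nothing more can be done
None
```

The job is done and handed in at about 19 s. I slid the keeper open to its stop by the knob. I then pushed the disc along the face with two spread fingers, first towards the die's -x and then +y, until it dropped into the cavity. Last I slid the keeper closed to its stop, released it and moved the arm clear.

**Last checks**
- **Disc:** its triangulated top height was 23.7 mm before the keeper was closed. 24.6 mm is expected when seated, 34.6 mm when on the deck. A dark gap was visible all round the rim.
- **Keeper:** both end stops were felt at about 14–16 N, with 50 mm of arm travel between them. The last picture shows the bar over the disc.
- **Bystanders:** there was no pixel change at the transformer, side cutters or pin box compared with the first picture.

**Small disagreement:** by camera the knob read 58.7 mm open and 7.4 mm closed, where 60 and 10 mm are nominal. The seated disc centre read -26.4 mm instead of -25. All are off in the same direction, so I put it down to a 1–2 mm error in my estimate of the die's position, within the calibration error.

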